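Line up the toiletries by height on the niche tray

ROBOT

A 6-joint arm with a two-finger parallel gripper is mounted at the origin on the work surface. World frame = base frame: x ahead of the robot, y to its left, z up, the work surface at z = 0. Lengths are in m, angles in rad, forces in N, time in s.
With the tool pointing down it reaches from about 0.2 to 0.875 m from the base axis. Payload 3.4 kg.
Tool frame: the origin (TCP) lies between the finger pads; the fingertips stand 25 mm ahead of it and the grasp point (between the pads) lies 6 mm ahead of it (r.nose_length is the z of the fingertips in the tool frame, in m); z points along the fingers, x is the direction in which the jaws open and shut, and the axes are right-handed (so a half turn about z gives the same grasp; the last joint's range is limited). The gripper opens to 94 mm and grips with 3 to 60 N. Pads are 16 mm wide; open, the fingers measure 119 mm over their backs; the gripper's body (75 mm by 177 mm) begins 78 mm behind the grasp point.
Start: joints at [1.077, 0.276, 1.505, -0, 1.361, -0.121], TCP at [0.209, 0.536, 0.23] pointing down, gripper open.
Joint ranges: [-2.89, 2.89], [-0.75, 2.08], [0.22, 2.7], [-1.18, 4.32], [0.11, 2.71], [-2.7, 2.7]. Speed limits (rad/s): [2.57, 2.57, 3.14, 3.14, 3.14, 3.14].

INTERFACE

Orientations are given as a unit quaternion [w, x, y, z].
In Python, from plant import r, gripper_to, inverse_kinematics, vision, models, telemetry gives the robot as it stands. Calls block until the motion is done:
- r.move_to(position, orientation): joint-space move of the TCP to a pose.
- r.move_l(position, rot=None, vel=0.15, guard=None): straight line of the TCP; rot=None keeps the orientation; vel is the mean speed in m/s. With guard (N) it stops when the force on the tool has changed by that much, and returns True; else False.
- r.movej(angles): joint-space move.
- gripper_to(opening, f_grip=None): finger opening in m; f_grip is the grip in N (None keeps the last); returns when the fingers have stopped.
- r.hold(seconds).
- inverse_kinematics(position, orientation): joint angles nearest the present ones, or None.
- vision.snapshot(name): name is "scene" or "top" or "wrist"; returns the picture (480x640x3 uint8, red, green, blue); there is no depth.
- vision.get_calibration(name): a dict with "fx", "fy", "cx", "cy" (pixels), "D" ([k1, k2, p1, p2, k3] as OpenCV has them; the pictures are not rectified), "position" and "orientation" of the camera in the world. Camera axes: x right, y down, z forward; pixel columns grow to the right and rows downward; lengths in m; the calibration is good to about 2 mm. A picture is of the moment at which its call begins: read the wrist's pose just before it. get_calibration takes no time and is no camera call; for the wrist camera it gives the pose at the moment of the call.
A pose or a line that the arm cannot do raises r.PlanningError and nothing moves.
- r.sign_off(): hands the job in, once; it reports no verdict.
Trained networks look in the newest picture that a camera, given by its name, has taken for a name from the list of things; names that differ only in an ending like _2 or _b are one class to them, and where a whole thing is asked for, a point or a joint stands for the part that bears it (a point fixed in the world has none). Each returns a list of dicts, best first, with "score" (0 to 1); they miss things now and then, are a little off and sometimes report something else, mostly with a low value. They report only what shows in the picture. A call takes as long as a camera call. They do not tell look-alikes from the thing itself.
- models.boxes_of(thing, camera): "at" ([x, y, z] in m, in world coordinates, good to about 4 mm: the middle of the surface that is visible of it).
- models.regions_of(thing, camera): "pixels" (480x640 bool, what is visible of it).
- models.mark_of(thing, camera): "at" ([x, y, z] in m, in world coordinates, good to about 4 mm: a listed point, or the origin of a listed thing).
Readings, each from a call of its own:
- telemetry.current_t(): time.
- telemetry.current_joints(): joint angles.
- telemetry.current_dq(): joint speeds.
- telemetry.current_joint_efforts(): joint torques, N m.
- telemetry.current_ee_pos(): TCP position.
- telemetry.current_tool_rot(): TCP orientation.
- telemetry.current_wrist_force(): force on the tool from outside, world axes, zero at the start.
- telemetry.current_torque(): the same for the moment, N m.
- telemetry.current_opening(): finger opening in m.
Only numpy, scipy, OpenCV 4.12 (cv2) and the standard library are available. Lean on these libraries where they do the work, as an engineer would, in place of code of your own. Each camera call takes 0.05 s, during which the arm holds its last target. There are 200 camera calls.

TASK

Tidy the niche: stand the tin, the cream jar, the brown bottle and the aluminium tube upright in a row by height on the cork pads of the grey tray, each centred on its own pad, the shortest on the pad nearest the clamped hand mirror so that nothing tall hides the glass, and the tallest on the pad nearest the glass tumbler. Set each one down rather than dropping it, knock none of them over, and leave the tumbler standing where it is.

Things in the scene. Friction and masses are not known exactly. Their poses are not given: they have to be found in the camera images.
- tin: Flat round aluminium tin with a lid and a dark seam, 58 mm across, 42 mm high: the shortest of the four. Stands upright on the sill at the start. Origin: centre of its underside, z up. About 110 g.
- jar: White ceramic cream jar with a wooden lid, 52 mm across, 70 mm high, the sides upright all the way. Stands upright at the start. Origin: centre of its underside, z up. About 160 g.
- bottle: Brown glass bottle, 44 mm across up to 66 mm height, then a shoulder and a black cap 24 mm across; 105 mm high in all. Stands upright at the start. Origin: centre of its underside, z up. About 140 g.
- tube: Aluminium cream tube standing on its white cap, 135 mm high: the tallest. Cap 38 mm across, 21 mm high; above it the tube is 36 mm round at 30 mm height, then ever flatter towards the crimp at the top, 47 mm wide along the tube's x axis and 6 mm thick along its y (at 75 mm height: 41 mm along x, 22 mm along y). Origin: centre of the cap's underside, z up. About 100 g.
- pad_a: Round cork pad, 64 mm across, 3 mm thick, fixed; one of four alike in a straight row, 70 mm from centre to centre, along the midline of the grey ceramic tray (500 x 120 mm, floor 8 mm, rim 16 mm above the stone sill). Origin: centre of its underside, at height 8 mm; top at 11 mm; its y axis lies along the row. The letters do not follow the row: which pad lies where is drawn afresh.
- pad_b: As pad_a.
- pad_c: As pad_a.
- pad_d: As pad_a.
- mirror: Round wood-framed hand mirror, 84 mm across, upright in a steel spring clamp lying on the sill behind one end of the tray; fixed. Origin: not the glass but the point in line with the pads, 100 mm beyond the nearest pad's centre, at sill height; x points across the tray to the far side. The glass stands 78 mm along +x, top 177 mm above the sill; the clamp reaches to 210 mm.
- tumbler: Empty glass tumbler, 68 mm across the rim, 60 mm across the foot, 85 mm high, loose on the tray's floor at the end away from the mirror, its centre 100 mm beyond the centre of the end pad nearest to it. Origin: centre of its underside, at height 8 mm. It stays where it is.
There are look-alikes about, which are no part of the job. Leave any purple look-alike of the jar alone. Leave any purple look-alike of the mirror alone.

How it is judged:
At the end, for the whole second after the job is handed in: Counted from the mirror end of the row the pads carry the tin, the jar, the bottle and the tube: each stands upright (within 0.12 rad) on its own pad, its centre within 12 mm of the pad's centre, let go and at rest; the tumbler stands within 20 mm of where it was ((horizontal distance between tin and pad_a below 0.012 m or horizontal distance between tin and pad_b below 0.012 m or horizontal distance between tin and pad_c below 0.012 m or horizontal distance between tin and pad_d below 0.012 m) and horizontal distance between tin and mirror between 0.075 and 0.125 m and height (world z) of tin between 0.007 and 0.015 m and angle between each of tin, jar, bottle, tube, tumbler's own z axis and vertical below 0.12 rad and linear speed of each of tin, jar, bottle, tube below 0.02 m/s and (horizontal distance between jar and pad_a below 0.012 m or horizontal distance between jar and pad_b below 0.012 m or horizontal distance between jar and pad_c below 0.012 m or horizontal distance between jar and pad_d below 0.012 m) and horizontal distance between jar and mirror between 0.145 and 0.195 m and height (world z) of jar between 0.007 and 0.015 m and (horizontal distance between bottle and pad_a below 0.012 m or horizontal distance between bottle and pad_b below 0.012 m or horizontal distance between bottle and pad_c below 0.012 m or horizontal distance between bottle and pad_d below 0.012 m) and horizontal distance between bottle and mirror between 0.215 and 0.265 m and height (world z) of bottle between 0.007 and 0.015 m and (horizontal distance between tube and pad_a below 0.012 m or horizontal distance between tube and pad_b below 0.012 m or horizontal distance between tube and pad_c below 0.012 m or horizontal distance between tube and pad_d below 0.012 m) and horizontal distance between tube and mirror between 0.285 and 0.335 m and height (world z) of tube between 0.007 and 0.015 m and distance of tumbler from where it was at the start of the episode below 0.02 m); the robot touches nothing.
It fails at once if one of the four is dropped or knocked over (moves faster than 0.6 m/s with nothing of the robot touching it; that is a fall of about 18 mm) ((linear speed of tin above 0.6 m/s and contact force between tin and the arm below 0.05 N and contact force between tin and the fingers below 0.05 N) or (linear speed of jar above 0.6 m/s and contact force between jar and the arm below 0.05 N and contact force between jar and the fingers below 0.05 N) or (linear speed of bottle above 0.6 m/s and contact force between bottle and the arm below 0.05 N and contact force between bottle and the fingers below 0.05 N) or (linear speed of tube above 0.6 m/s and contact force between tube and the arm below 0.05 N and contact force between tube and the fingers below 0.05 N)).
It fails at once if the tumbler is shifted by more than 20 mm or tipped (distance of tumbler from where it was at the start of the episode above 0.02 m or angle between tumbler's own z axis and vertical above 0.3 rad).
It also fails if it takes over 104 s, if anything falls off the work surface, if the arm or the gripper's body presses on something with over 40 N, if the wrist force passes 120 N, or if a joint passes its speed limit or range.

## Working session

There is one attempt and no reset: what is moved stays moved. The work goes in short steps, each a Python script; the robot and the scene stay as the last script left them, time stands still between calls to the robot, and variables do not carry over. Pictures are saved under pics/ and viewed, about 12 in all and at most 16, crops included, and the job is handed in when it is done.

```bash
ls; mkdir -p pics
python3 - <<'E'
from plant import r, gripper_to, inverse_kinematics, vision, models, telemetry
import cv2
for c in ["scene","top"]:
    im=vision.snapshot(c); cv2.imwrite(f"pics/{c}1.png",im[:,:,::-1])
    k=vision.get_calibration(c); print(c,k)
    for t in ["tin","jar","bottle","tube","pad_a","mirror","tumbler"]:
        print(t,[(round(d["score"],2),[round(float(x),3) for x in d["at"]]) for d in models.mark_of(t,c)])
print(telemetry.current_t())
E
```

```text
pics
scene {'fx': 563.9387668103965, 'fy': 563.9387668103965, 'cx': 324.94480877157616, 'cy': 238.02206520530876, 'D': array([-0.03940889,  0.        ,  0.        ,  0.        ,  0.        ]), 'position': array([1.24657201, 0.42751052, 0.90095304]), 'orientation': array([-0.18922216,  0.47762864,  0.78961315, -0.33552484])}
tin [(0.55, [0.436, 0.064, 0.001])]
jar [(0.77, [0.332, -0.244, -0.001]), (0.64, [0.413, -0.2, 0.002])]
bottle [(0.56, [0.413, -0.341, -0.004])]
tube [(0.57, [0.414, 0.183, 0.001])]
pad_a [(0.95, [0.646, 0.084, 0.008]), (0.76, [0.626, 0.015, 0.009]), (0.58, [0.615, -0.056, 0.006])]
mirror []
tumbler [(0.86, [0.67, 0.251, 0.005])]
top {'fx': 507.9045400421558, 'fy': 507.9045400421558, 'cx': 325.75970169127226, 'cy': 248.24891040351588, 'D': array([-0.05181275,  0.        ,  0.        ,  0.        ,  0.        ]), 'position': array([0.32973564, 0.0022884 , 1.01381075]), 'orientation': array([ 0.07115665, -0.6962426 ,  0.71061586, -0.07216702])}
tin [(0.85, [0.431, 0.064, 0.002]), (0.53, [0.632, 0.017, 0.007])]
jar [(0.86, [0.327, -0.245, 0.003]), (0.73, [0.411, -0.201, -0.003])]
bottle [(0.77, [0.409, -0.335, 0.001])]
tube [(0.77, [0.413, 0.181, 0.002])]
pad_a [(0.86, [0.638, 0.083, 0.005]), (0.74, [0.631, 0.017, 0.007]), (0.73, [0.618, -0.05, 0.007]), (0.7, [0.649, 0.152, 0.012])]
mirror [(0.38, [0.644, 0.085, 0.006])]
tumbler []
0.8
```

View pics/scene1.png

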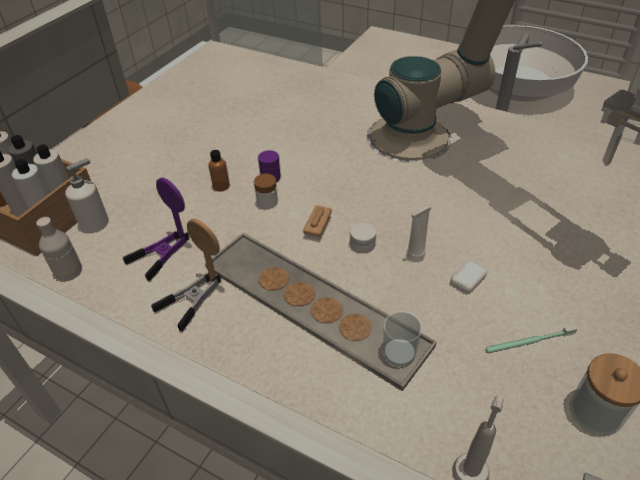

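View pics/top1.png

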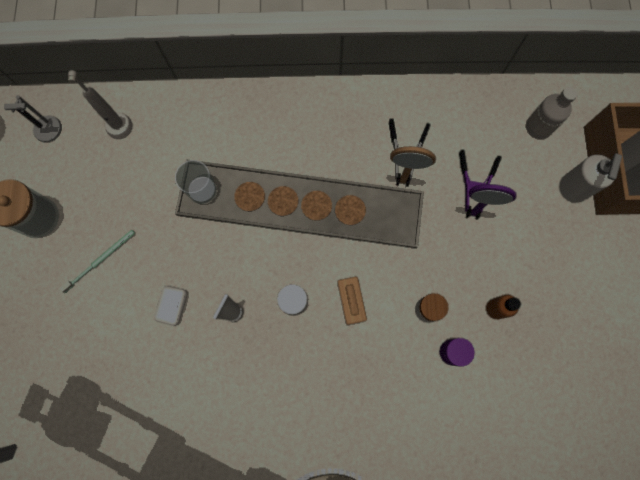

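The purple jar (scene 269,166) and purple mirror (170,195) are decoys. The real jar has a wooden lid (265,190) and the real mirror is wood-framed (205,240), at the −y end of the tray. From the mirror end, the pads are at scene (274,278), (300,293), (326,309) and (355,327), and the tumbler is at (401,340). Next I'll refine the pad row and the tube's yaw, with one close crop to check the choice.

```bash
cat > h.py <<'E'
from plant import r, gripper_to, inverse_kinematics, vision, models, telemetry
import numpy as np, cv2
from scipy.spatial.transform import Rotation as R
def onplane(cam,px,z,k=None):
    k=k or vision.get_calibration(cam)
    K=np.array([[k["fx"],0,k["cx"]],[0,k["fy"],k["cy"]],[0,0,1]])
    u=cv2.undistortPoints(np.array(px,float).reshape(-1,1,2),K,k["D"])[:,0]
    q=np.array(k["orientation"]); M=R.from_quat(q[[1,2,3,0]]).as_matrix()
    d=np.c_[u,np.ones(len(u))]@M.T; p=np.array(k["position"])
    return p+d*((z-p[2])/d[:,2])[:,None]
def down(yaw):  # jaw axis at yaw in the world, tool down
    x=np.array([np.cos(yaw),np.sin(yaw),0]); z=np.array([0,0,-1.]); y=np.cross(z,x)
    q=R.from_matrix(np.c_[x,y,z]).as_quat(); return q[[3,0,1,2]]
E
python3 - <<'E'
from h import *
np.set_printoptions(precision=4,suppress=True)
for c in ["scene","top"]:
    im=vision.snapshot(c)
    for d in models.regions_of("pad_a",c):
        v,u=np.nonzero(d["pixels"]); (e,ax,an)=cv2.fitEllipse(cv2.convexHull(np.c_[u,v].astype(np.int32)))
        print(c,"pad",round(d["score"],2),len(u),np.round(e),onplane(c,[e],.011)[0])
    for t in ["tin","jar","bottle","tube"]:
        print(t,[(round(d["score"],2),np.round(d["at"],3)) for d in models.mark_of(t,c)])
    a=im[150:290,220:450] if c=="scene" else im[260:360,190:310]
    s=3 if c=="scene" else 3
    b=cv2.resize(a,None,fx=s,fy=s,interpolation=cv2.INTER_CUBIC); cv2.imwrite(f"pics/{c}_crop.png",b[:,:,::-1])
E
```

```text
scene pad 0.69 489 [273. 278.] [ 0.6183 -0.0559  0.011 ]
scene pad 0.68 669 [325. 309.] [0.6404 0.0818 0.011 ]
scene pad 0.67 574 [299. 294.] [0.6297 0.014  0.011 ]
scene pad 0.57 701 [355. 326.] [0.6514 0.1518 0.011 ]
tin [(0.6, array([0.436, 0.068, 0.002]))]
jar [(0.89, array([ 0.412, -0.201,  0.002])), (0.65, array([ 0.334, -0.244,  0.   ]))]
bottle [(0.57, array([ 0.41 , -0.338,  0.   ]))]
tube [(0.69, array([0.416, 0.182, 0.   ]))]
top pad 0.82 781 [350. 209.] [ 0.6167 -0.0518  0.011 ]
top pad 0.65 688 [249. 196.] [0.649  0.1548 0.011 ]
top pad 0.63 739 [282. 200.] [0.6384 0.0857 0.011 ]
top pad 0.56 747 [316. 205.] [0.627  0.0176 0.011 ]
tin [(0.98, array([0.433, 0.062, 0.   ]))]
jar [(0.91, array([ 0.33 , -0.247,  0.004])), (0.62, array([ 0.41 , -0.203,  0.002]))]
bottle [(0.93, array([ 0.408, -0.337,  0.001])), (0.16, array([0.672, 0.252, 0.007]))]
tube [(0.66, array([0.414, 0.182, 0.001])), (0.62, array([ 0.408, -0.204, -0.002]))]
```

View pics/scene_crop.png

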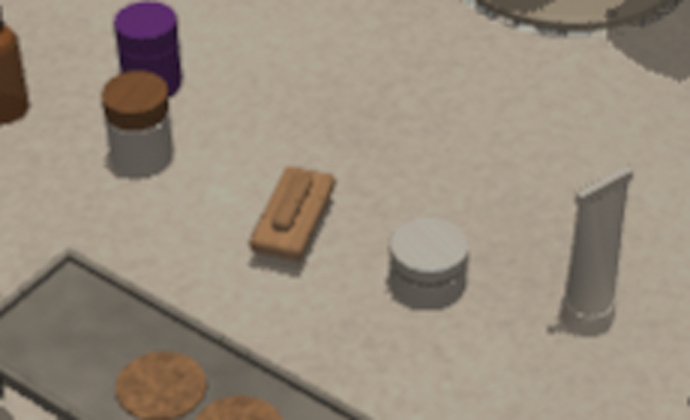

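View pics/top_crop.png

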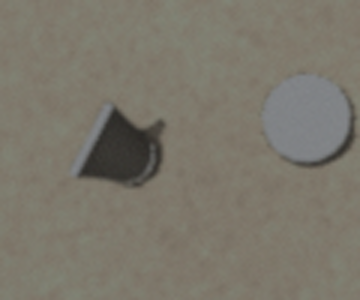

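```bash
cat >> h.py <<'E'
P=np.array([[.6175,-.0538],[.6284,.0158],[.6394,.0838],[.6502,.1533]])
c=P.mean(0); row=np.array([.0327,.2071]); row/=np.linalg.norm(row)
PAD=c+np.outer([-.105,-.035,.035,.105],row); YN=np.arctan2(-row[0],row[1])
OBJ=dict(tin=(.434,.0645),jar=(.411,-.2015),bottle=(.410,-.338),tube=(.4145,.182))
E
python3 - <<'E'
from h import *
np.set_printoptions(precision=4,suppress=True)
for cam,px in(("scene",[(413,216),(430.3,207.7)]),("top",[(215.3,318.7),(227,294.7)])):
    q=onplane(cam,px,.135); d=q[1]-q[0]; print(cam,q.mean(0),np.linalg.norm(d),np.arctan2(d[1],d[0]))
print(PAD,YN)
for n,p in list(OBJ.items())+list(enumerate(PAD)):
    for y in (YN,YN+np.pi):
        for z in(.033,.25):
            s=inverse_kinematics([*p,z],down(y)); print(n,round(y,2),z,s)
E
```

```text
scene [0.4173 0.186  0.135 ] 0.04488252547493913 2.6297679645306937
top [0.4112 0.1823 0.135 ] 0.045557992723742745 -0.4437570292755926
[[ 0.6175 -0.0539]
 [ 0.6284  0.0152]
 [ 0.6393  0.0843]
 [ 0.6503  0.1535]] -0.15660187698201536
tin -0.16 0.033 [-0.0113  0.29    2.0717 -0.      0.7799  0.1453]
tin -0.16 0.25 [-0.0113  0.056   1.7332 -0.      1.3525  0.1453]
tin 2.98 0.033 None
tin 2.98 0.25 None
jar -0.16 0.033 [-0.608   0.3126  2.0326 -0.      0.7964 -0.4514]
jar -0.16 0.25 [-0.608   0.0857  1.7001 -0.      1.3558 -0.4514]
jar 2.98 0.033 [-0.608   0.3126  2.0326 -0.      0.7964  2.6902]
jar 2.98 0.25 [-0.608   0.0857  1.7001 -0.      1.3558  2.6902]
bottle -0.16 0.033 [-0.8204  0.3995  1.8753 -0.      0.8669 -0.6638]
bottle -0.16 0.25 [-0.8204  0.1993  1.5612 -0.      1.3811 -0.6638]
bottle 2.98 0.033 [-0.8204  0.3995  1.8753 -0.      0.8669  2.4778]
bottle 2.98 0.25 [-0.8204  0.1993  1.5612 -0.      1.3811  2.4778]
tube -0.16 0.033 [ 0.2598  0.3066  2.043  -0.      0.7919  0.4164]
tube -0.16 0.25 [ 0.2598  0.0779  1.709  -0.      1.3548  0.4164]
tube 2.98 0.033 None
tube 2.98 0.25 None
0 -0.16 0.033 [-0.1993  0.5046  1.6728 -0.      0.9642 -0.0427]
0 -0.16 0.25 [-0.1993  0.3345  1.3706 -0.      1.4364 -0.0427]
0 2.98 0.033 None
0 2.98 0.25 None
1 -0.16 0.033 [-0.0864  0.5152  1.6519 -0.      0.9746  0.0702]
1 -0.16 0.25 [-0.0864  0.348   1.3502 -0.      1.4434  0.0702]
1 2.98 0.033 None
1 2.98 0.25 None
2 -0.16 0.033 [ 0.0233  0.535   1.6124 -0.      0.9943  0.1799]
2 -0.16 0.25 [ 0.0233  0.3732  1.3113 -0.      1.457   0.1799]
2 2.98 0.033 None
2 2.98 0.25 None
3 -0.16 0.033 [ 0.1277  0.5636  1.5547 -0.      1.0233  0.2843]
3 -0.16 0.25 [ 0.1277  0.4096  1.2537 -0.      1.4782  0.2843]
3 2.98 0.033 None
3 2.98 0.25 None
```

```bash
cat >> h.py <<'E'
def look(t,yaw=YN,z=.25,save=False):
    p=np.array(OBJ[t]); r.move_to([*p,z],down(yaw)); im=vision.snapshot("wrist")
    if save: cv2.imwrite(f"pics/w_{t}.png",im[:,:,::-1])
    m=models.mark_of(t,"wrist"); print(t,[(round(d["score"],2),np.round(d["at"],3)) for d in m])
    g=[np.array(d["at"][:2]) for d in m if np.linalg.norm(np.array(d["at"][:2])-p)<.02]
    return (2*p+g[0])/3 if g else p
def pick(t,p,h,op,yaw=YN,f=20):   # h = TCP height above the foot of the thing
    gripper_to(op); r.move_to([*p,h+.12],down(yaw)); r.move_l([*p,h],vel=.12)
    gripper_to(0.0,f); o=telemetry.current_opening(); print("opening",o); 
    r.move_l([*p,.25],vel=.15); print("lifted",telemetry.current_opening(),telemetry.current_wrist_force())
def place(t,q,h,op,yaw=YN):
    r.move_to([*q,.25],down(yaw)); r.move_l([*q,h+.016],vel=.15)
    hit=r.move_l([*q,h+.009],vel=.02,guard=3); print("touch",hit,telemetry.current_ee_pos()[2]-h)
    r.hold(.2); gripper_to(op); r.hold(.1); r.move_l([*q,.25],vel=.15); print("t",telemetry.current_t())
E
python3 - <<'E'
from h import *
p=look("tin",save=True); print(p)
pick("tin",p,.033,.08); place("tin",PAD[0],.033,.074)
E
```

```text
tin [(0.9, array([0.434, 0.066, 0.001]))]
[0.434  0.0649]
opening 0.057573019164916354
lifted 0.05754081861942084 [-0.1084489  -0.34715499 -0.50288124]
touch True 0.011093232115600371
t 12.55
```

View pics/w_tin.png

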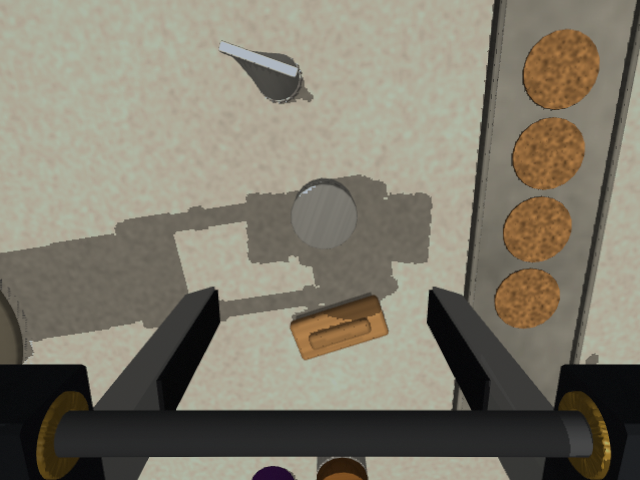

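The tin touched down at the expected height (11.1 mm). Next are the jar and the bottle.

Run:
```python
from h import *
p=look("jar"); print(p)
pick("jar",p,.046,.072); place("jar",PAD[1],.046,.068)
p=look("bottle"); print(p)
pick("bottle",p,.046,.066); place("bottle",PAD[2],.046,.062)
im=vision.snapshot("top"); b=cv2.resize(im[140:260,160:440],None,fx=2.5,fy=2.5); cv2.imwrite("pics/mid.png",b[:,:,::-1])
OBJ["tube"]=(.4145,.182); look("tube",-.48,.28,True)
```

```text
jar [(0.75, array([ 0.326, -0.244,  0.001])), (0.59, array([ 0.409, -0.197,  0.002]))]
[ 0.41036667 -0.20003333]
opening 0.05224214764365981
lifted 0.05228395575833444 [-0.20617305 -0.85021391 -1.76364576]
touch True 0.01119792337317109
t 22.575
bottle [(0.88, array([ 0.413, -0.337,  0.001]))]
[ 0.41093333 -0.3377    ]
opening 0.04384407572918787
lifted 0.04357038623428809 [-1.13506688  0.40525552 -1.21034239]
touch True 0.011277776452270363
t 33.7667
tube [(0.59, array([0.415, 0.182, 0.001]))]
```

View pics/w_tube.png

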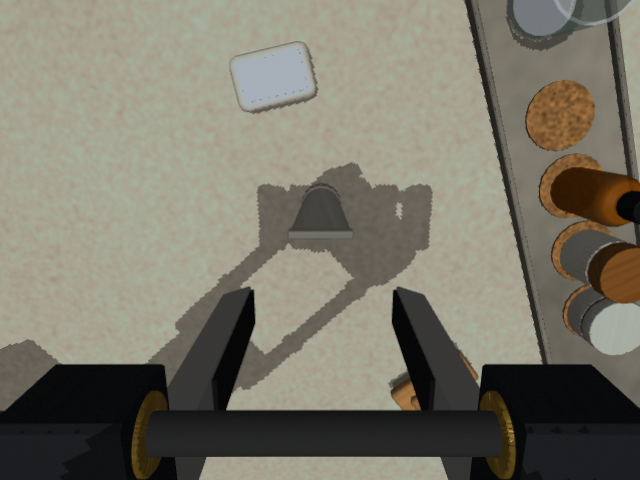

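View pics/mid.png

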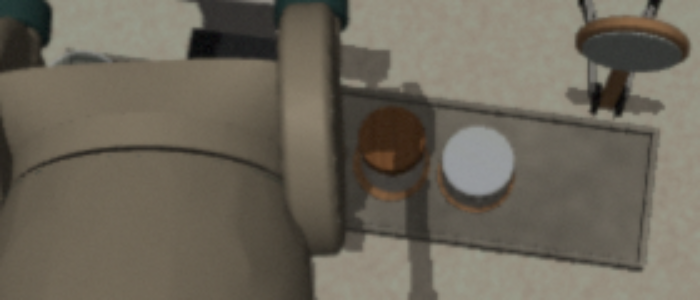

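The tin, jar and bottle stand on their pads. The tube's crimp lies parallel to the jaw axis in the wrist view (290–352, 234), so I'll grasp it across its wide side.

Run:
```python
from h import *
def stop():
    raise SystemExit
pick("tube",np.array([.4147,.182]),.080,.066,-.48,15)
im=vision.snapshot("scene"); b=cv2.resize(im[130:370,200:500],None,fx=2.5,fy=2.5); cv2.imwrite("pics/held.png",b[:,:,::-1])
```

```text
opening 0.04402093877594695
lifted 0.044390329194098216 [-0.44328698  0.50716847 -1.73472116]
```

View pics/held.png

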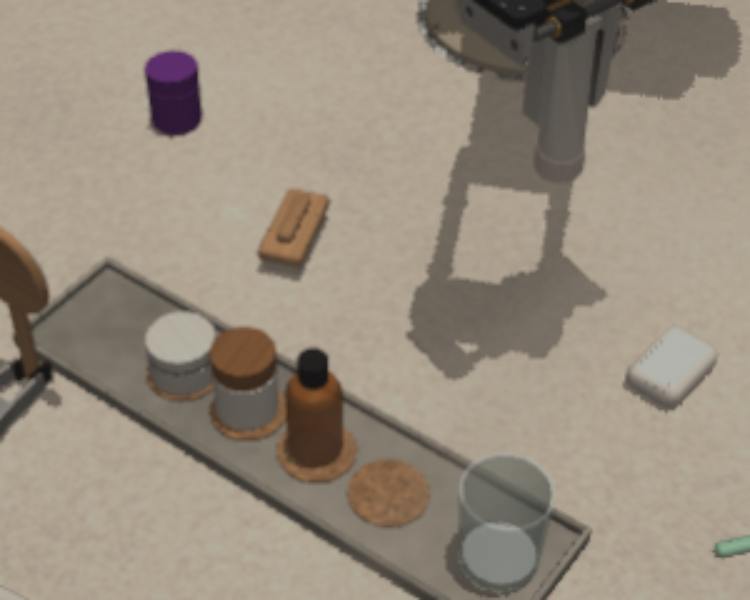

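Run:
```python
from h import *
np.set_printoptions(precision=4,suppress=True)
place("tube",PAD[3],.080,.060)
r.move_to([.3,.3,.35],down(0.3))
for c in("scene","top"):
    im=vision.snapshot(c)
    a=im[180:390,200:450] if c=="scene" else im[120:260,160:440]
    cv2.imwrite(f"pics/end_{c}.png",cv2.resize(a,None,fx=2.5,fy=2.5)[:,:,::-1])
    for i,t in enumerate(["tin","jar","bottle","tube"]):
        m=[np.array(d["at"]) for d in models.mark_of(t,c)]
        m=[q for q in m if np.linalg.norm(q[:2]-PAD[i])<.035]
        print(c,t,[q[:2]-PAD[i] for q in m],[q[2] for q in m])
    print([np.array(d["at"]) for d in models.mark_of("tumbler",c)])
```

```text
touch True 0.010973712240275796
t 43.0333
scene tin [array([0.0042, 0.0004])] [np.float64(0.0121)]
scene jar [array([0.0023, 0.0006])] [np.float64(0.0131)]
scene bottle [array([-0.0009, -0.0018])] [np.float64(0.012)]
scene tube [array([0.0025, 0.0002])] [np.float64(0.0123)]
[array([0.6707, 0.2523, 0.0064]), array([ 0.6171, -0.0562,  0.0051])]
top tin [array([0.001 , 0.0001])] [np.float64(0.0123)]
top jar [array([ 0.001 , -0.0038])] [np.float64(0.0104)]
top bottle [array([ 0.0001, -0.0001])] [np.float64(0.0136)]
top tube [array([0.0001, 0.0014])] [np.float64(0.0108)]
[array([0.6703, 0.2501, 0.0077])]
```

View pics/end_scene.png

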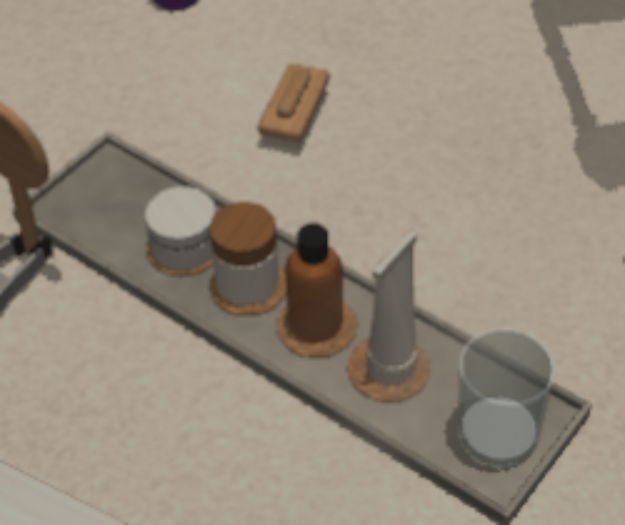

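View pics/end_top.png

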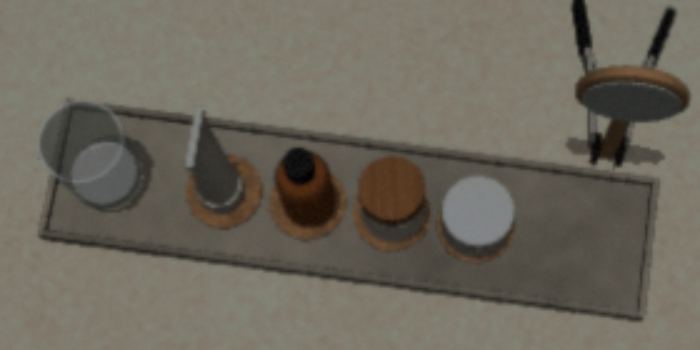

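All four stand upright and centred, the tumbler hasn't moved, and the arm is clear of everything.

```bash
python3 -c "
from plant import r
r.sign_off()"
```

```text
the job is handed in; nothing more can be done
```

The tin, jar, bottle and tube now stand upright on the four cork pads. The tin is at the mirror end and the tube is beside the tumbler. I handed the job in after about 45 s of robot time; the hand-in gave no verdict.

- **Setting down:** each piece was lowered until it touched its pad, about 11 mm up as expected, and then released.
- **Centring:** the final scene and top views put each piece within about 4 mm of its pad's centre. That is about as fine as the networks can measure, against the 12 mm allowed.
- **Tumbler and look-alikes:** the tumbler reads at (0.670, 0.251), as at the start. I did not touch the purple jar or the purple mirror.
- **Disagreements:** the last scene view also reported a second, false tumbler at the tin's pad, which the picture disproves. No check failed.

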